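# Point out the misloaded bush and its reject chute

## Task

Dry-run the reject of the bush that was loaded upside down in the tray: from above, hold the fingertips about two centimetres above the middle of that bush for a full second, then do the same above the middle of the open chute's mouth, and then confirm by pressing the wide button fully down and letting it come up again. Touch neither the tray, the bushes nor the chutes, do not come down over a correct bush or a closed chute, and leave the narrow button and everything else alone.

Things in the scene. Friction and masses are not known exactly. Their poses are not given: they have to be found in the camera images.
- tray: Grey plastic workpiece tray fixed to the table, 150 (x) x 210 (y) x 20 mm, low tooth blocks along both long edges up to 32 mm and a black wire handle along its +y edge up to 47 mm. Two rows of three round sockets 44 mm across and 8 mm deep, 60 mm apart, each holding one bush; socket centres at x = -30, 30 and y = -60, 0, 60 mm in the tray's frame. Origin: centre of its underside; z up. The tray stands anywhere in a region of about 10 cm, turned up to 0.3 rad.
- inverted: White plastic stepped bush, about 30 g, solid, 40 mm tall: a flange 40 mm across and 12 mm thick with a neck 20 mm across. This is the one loaded the wrong way up: it stands on its neck with the flange on top. Stands in any of the six sockets. Origin: centre of its underside.
- inverted_top (a point): Centre of the top face (the flange, 40 mm across) of the upside-down bush, about 52 mm above the table.
- bush1: White plastic stepped bush, about 30 g, solid, 40 mm tall: a flange 40 mm across and 12 mm thick with a neck 20 mm across. A correctly loaded one: flange below, neck up. Stands in any of the six sockets. Origin: centre of its underside, its top face 40 mm above.
- bush2: White plastic stepped bush, about 30 g, solid, 40 mm tall: a flange 40 mm across and 12 mm thick with a neck 20 mm across. A correctly loaded one: flange below, neck up. Stands in any of the six sockets. Origin: centre of its underside, its top face 40 mm above.
- bush3: White plastic stepped bush, about 30 g, solid, 40 mm tall: a flange 40 mm across and 12 mm thick with a neck 20 mm across. A correctly loaded one: flange below, neck up. Stands in any of the six sockets. Origin: centre of its underside, its top face 40 mm above.
- bush4: White plastic stepped bush, about 30 g, solid, 40 mm tall: a flange 40 mm across and 12 mm thick with a neck 20 mm across. A correctly loaded one: flange below, neck up. Stands in any of the six sockets. Origin: centre of its underside, its top face 40 mm above.
- bush5: White plastic stepped bush, about 30 g, solid, 40 mm tall: a flange 40 mm across and 12 mm thick with a neck 20 mm across. A correctly loaded one: flange below, neck up. Stands in any of the six sockets. Origin: centre of its underside, its top face 40 mm above.
- chute_block: Aluminium block 270 (x) x 90 (y) x 30 mm fixed to the table, carrying three steel chute collars in a row, 85 mm apart along its x. Origin: centre of its underside.
- chute_open: The open reject chute: steel collar 76 mm outside, 64 mm bore, 25 mm high on top of the block, nothing in it, dark inside. Any of the three places. Origin: centre of its underside (30 mm above the table); z up.
- chute_open_top (a point): Centre of the mouth of the open chute, at its rim's height, 55 mm above the table.
- chute_shut1: A closed chute: the same collar, filled by a steel cover just below the rim with a small dark knob (12 mm across) in the middle that ends 4 mm above the rim. Origin: centre of its underside (30 mm above the table, 25 mm below the rim). Any of the three places.
- chute_shut2: A closed chute: the same collar, filled by a steel cover just below the rim with a small dark knob (12 mm across) in the middle that ends 4 mm above the rim. Origin: centre of its underside (30 mm above the table, 25 mm below the rim). Any of the three places.
- button_box: White-painted box 140 (x) x 75 (y) x 40 mm fixed to the table, between tray and chutes, with two black push buttons on top, 66 mm apart along its x; which is at which end varies. Origin: centre of its underside.
- wide (a joint): Travel of the wide push button (cap 36 mm across), m: 0 up, 0.006 fully down; springs back; 5 N pushes it fully down.
- wide_top (a point): Centre of the wide button's top face, 62 mm above the table when up; the cap stands 10 mm proud of its round grey housing (52 mm across). Pressed straight down.
- narrow (a joint): Travel of the narrow push button (cap 20 mm across), m: 0 up, 0.006 fully down; to be left alone.
- narrow_top (a point): Centre of the narrow button's top face, 62 mm above the table.
- roller: Bystander: upright white plastic roller, 70 mm across, 100 mm tall, beyond the button box. Origin: centre of its underside.
- wrench: Bystander: steel wrench lying beyond the chutes, seen from the robot. Origin: centre of its underside.
- vee_block: Bystander: small steel vee block, 50 x 70 x 40 mm, beyond the tray. Origin: centre of its underside.

How it is judged:
By the outcome, as a careful person would: the job done as asked, in the order asked, and still so for the second after the job is handed in, with the robot touching nothing.
It also fails if it takes over 54 s, if anything falls off the work surface, if the arm or the gripper's body presses on something with over 40 N, if the wrist force passes 120 N, or if a joint passes its speed limit or range.

## Robot

A 6-joint arm with a two-finger parallel gripper is mounted at the origin on the work surface. World frame = base frame: x ahead of the robot, y to its left, z up, the work surface at z = 0. Lengths are in m, angles in degrees, forces in N, time in s.
With the tool pointing down it reaches from about 0.4 to 0.825 m from the base axis. Payload 7 kg.
Tool frame: the origin (TCP) lies on the front face of the gripper's body, between the roots of the fingers; the fingertips stand 66 mm ahead of it and the grasp point (between the pads) lies 47 mm ahead of it; z points along the fingers, y is the line along which they close (so a half turn about z gives the same grasp; the last joint's range is limited). The gripper opens to 88 mm and grips with 3 to 60 N. Pads are 19 mm wide; open, the fingers measure 130 mm over their backs; the gripper's body (78 mm by 193 mm) begins 47 mm behind the grasp point.
Start: joints at [-46.576, 20.546, 0.682, 0, -70.136, -16.507], TCP at [0.306, -0.602, 0.292] pointing down, gripper open.
Joint ranges: [-176.03, 176.03], [-82.01, 121.73], [-58.28, 71.71], [-173.87, 95.51], [-174.79, -0.11], [-173.66, 173.66]. Speed limits (degrees/s): [136.94, 136.94, 172.46, 180, 180, 180].

## Interface

Orientations are given as [roll, pitch, yaw] about the fixed x, y, z axes, in that order (R = Rz(yaw) Ry(pitch) Rx(roll)).
In Python, from plant import ctrl gives the robot as it stands.
- The arm moves only by the tool send_rows, never from a script. Its argument "deltas" is a list of rows, each a list of 2 entries, a list of its own where there are three numbers: the shift along the tool's x, y, z each as a share of 800 mm, from -1 to 1, then the turn about the tool's z as a share of 90 degrees, from -1 to 1. A call has exactly 5 rows; each row is the pose to reach, as a shift and turn from the pose commanded when the call began, along the tool's axes at that moment; what a row does not reach only later rows make up. A row lasts 1/12 s, in which the tool goes at most 41.7 mm and 7.16 degrees, less where a joint would pass 70% of its speed; a pose out of reach is approached as far as the arm can. A call with a number of a shift or a turn outside -1 to 1 is refused whole. A call with a gripper value outside its range is refused whole. "gripper" is the opening, from 0 (shut) to 1 (fully open), set as the call begins (left out, the last holds). The fingers move at their own pace and stop on an object; the grip force is fixed at half the most. Time passes only in rows, so rows that repeat a pose let the fingers close, or fill a call up. It gives the time, the measured TCP pose, the force, the opening and the grip force at its end, in the units of the state.
- ctrl.get_obs(): the state, without advancing time (a new reading comes with each control period).
- ctrl.snapshot(name): name is "scene" or "top"; returns a dict with "color" (400x640x3 uint8, red, green, blue), "vertical_fov" (degrees; the focal length in pixels is half the picture's height over the tangent of half this angle, whatever the lens; pixels are square), "cx", "cy" (the principal point, pixels), "rvec" (rotation vector, rad) and "tvec" (3), from world to camera coordinates, as OpenCV has them. Camera axes: x right, y down, z forward; pixel columns grow to the right and rows downward; lengths in m; the calibration is good to about 2 mm. A picture is of the moment at which its call begins. There is no depth.
- ctrl.close_job(): hands the job in; it is judged then, once.
Trained networks look in a picture, given as the dict that the camera call returned (one of the last four; its "shot" number tells which), for a name from the list of things; names that differ only in an ending like _2 or _b are one class to them, and where a whole thing is asked for, a point or a joint stands for the part that bears it (a point fixed in the world has none). Each returns a list of dicts, best first, with "conf" (0 to 1); they miss things now and then, are a little off and sometimes report something else, mostly with a low value. They report only what shows in the picture. A call takes as long as a camera call.
- ctrl.boxes_of(picture, thing): "xy" ([column, row] as shares, 0 to 1, of the picture: columns of its width, rows of its height, amid what is visible of it).
- ctrl.cut_out(picture, thing): "pixels" (400x640 bool, what is visible of it) and "xy" ([column, row] as shares, 0 to 1, of the picture: columns of its width, rows of its height, amid what is visible of it).
The state is a dict: "clock": time; "joint_pos": joint angles; "qvel": joint speeds; "tau": joint torques, N m; "tool_pos": TCP position; "orientation": TCP orientation; "force": force on the tool from outside, world axes, zero at the start; "moment": the same for the moment, N m; "opening": finger opening in m; "gripper_force": force on a finger pad.
Only numpy, scipy, OpenCV 4.12 (cv2) and the standard library are available. Lean on these libraries where they do the work, as an engineer would, in place of code of your own. Each camera call takes 0.05 s, during which the arm holds its last target. There are 200 camera calls.

## Working session

There is one attempt and no reset: what is moved stays moved. The work goes in short steps, Python scripts to look and compute and a tool call to move; the robot and the scene stay as the last step left them, time stands still between calls to the robot, and variables do not carry over. Pictures are saved under pics/ and viewed, at most 10 in all, crops included, and the job is handed in when it is done.

Besides the shell and the picture viewer there is one more tool, called by a JSON object that holds its "api" and its "payload". send_rows: Moves the arm, as the interface text tells. Shift numbers are shares of 800 mm and turn numbers shares of 90 degrees, none past 1 either way. Its arguments: {"type":"object","properties":{"deltas":{"type":"array","items":{"type":"array"}},"gripper":{"type":"number"}},"required":["deltas"]}

```bash
mkdir -p pics; cat > h.py <<'E'
import numpy as np, cv2
from plant import ctrl
def cam(p):
    f=200/np.tan(np.radians(p['vertical_fov'])/2)
    R=cv2.Rodrigues(np.array(p['rvec'],float))[0]; return f,R,np.array(p['tvec'],float)
def back(p,u,v,z):
    f,R,t=cam(p); d=R.T@np.array([(u-p['cx'])/f,(v-p['cy'])/f,1]); c=-R.T@t
    return (c+d*(z-c[2])/d[2])[:2]
def proj(p,X):
    f,R,t=cam(p); q=R@np.array(X)+t; return f*q[0]/q[2]+p['cx'],f*q[1]/q[2]+p['cy']
E
python3 - <<'E'
from h import *
Z=dict(inverted_top=.052,bush1=.035,chute_open_top=.055,chute_open=.045,chute_shut1=.055,wide_top=.062,narrow_top=.062,roller=.1,button_box=.04,tray=.02,chute_block=.03)
for n in('top','scene'):
    p=ctrl.snapshot(n); cv2.imwrite(f'pics/{n}.png',p['color'][:,:,::-1])
    print(n,{k:np.round(p[k],3) for k in p if k!='color'})
    for k,z in Z.items():
        for d in ctrl.boxes_of(p,k)[:6]:
            u,v=d['xy'][0]*640,d['xy'][1]*400
            print(n,k,round(d['conf'],2),int(u),int(v),back(p,u,v,z).round(3))
print(ctrl.get_obs())
E
```

```text
top {'vertical_fov': np.float64(47.958), 'cx': np.float64(315.13), 'cy': np.float64(200.268), 'rvec': array([ 2.181, -2.131,  0.105]), 'tvec': array([0.044, 0.64 , 1.077]), 'shot': np.int64(1)}
top inverted_top 0.7 265 263 [0.481 0.173]
top inverted_top 0.56 217 229 [0.561 0.293]
top inverted_top 0.4 431 244 [ 0.538 -0.225]
top bush1 0.7 261 262 [0.484 0.185]
top bush1 0.55 213 260 [0.486 0.303]
top bush1 0.53 241 234 [0.549 0.239]
top bush1 0.46 240 261 [0.483 0.237]
top bush1 0.45 268 233 [0.556 0.173]
top chute_open_top 0.58 427 282 [ 0.447 -0.213]
top chute_open 0.65 429 278 [ 0.455 -0.22 ]
top chute_open 0.26 270 234 [0.552 0.167]
top chute_shut1 0.9 431 244 [ 0.538 -0.224]
top chute_shut1 0.63 432 211 [ 0.617 -0.227]
top wide_top 0.73 335 262 [0.488 0.007]
top wide_top 0.28 241 261 [0.486 0.232]
top roller 0.66 332 150 [0.751 0.02 ]
top roller 0.16 334 251 [0.513 0.009]
top button_box 0.78 332 251 [0.514 0.012]
top button_box 0.68 416 252 [ 0.518 -0.191]
top button_box 0.49 428 280 [ 0.451 -0.219]
top button_box 0.45 215 256 [0.496 0.299]
top tray 0.75 243 246 [0.521 0.233]
top
[... 990 characters left out ...]
220 180 [ 0.598 -0.185]
{'clock': 1.2, 'joint_pos': array([-4.65769862e+01,  2.05460348e+01,  6.82307039e-01,  5.24607766e-04,
       -7.01358191e+01, -1.65071521e+01]), 'qvel': array([ 0.07072551,  0.03641019, -0.13496887,  0.07889727, -0.00990252,
        0.00612182]), 'tau': array([-5.24588941e-04, -5.82392657e+01,  2.93289149e+01,  7.00267464e+00,
        1.21816181e-02, -1.38916965e-05]), 'tool_pos': array([ 0.30553691, -0.60187109,  0.29216922]), 'orientation': array([-1.79999425e+02, -3.44306465e-04, -1.53083960e+02]), 'force': array([ 0.84399858,  0.20017438, -0.79945787]), 'moment': array([-0.00995381, -0.06027816,  0.0320661 ]), 'gripper_force': 0.0, 'opening': 0.08787848182319465}
```

View pics/top.png

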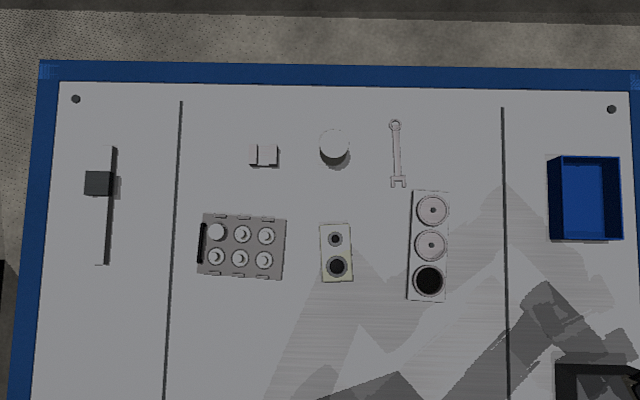

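View pics/scene.png

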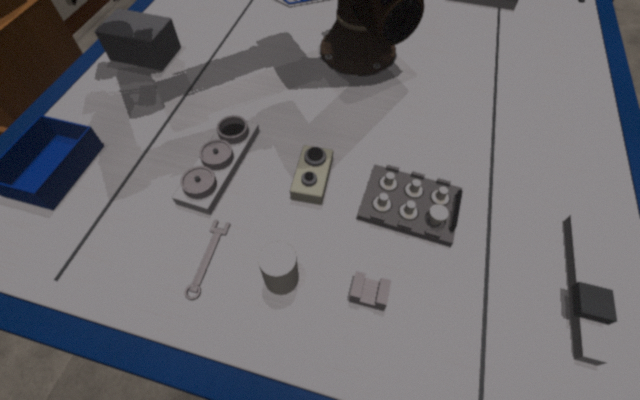

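The top view shows the inverted bush (wide white disc) at about (217,231), the open chute (dark bore) at (428,281) and the wide button at (337,266). The scene view agrees, with the bush at (438,213), chute at (232,128) and button at (315,155). I'll refine these on enlarged crops.

```bash
python3 - <<'E'
from h import *
out=[]
est={'inv':(.558,.296,.052),'chute':(.451,-.214,.055),'wide':(.487,.005,.062)}
r={'inv':.02,'chute':.038,'wide':.018}
for n in('top','scene'):
    p=ctrl.snapshot(n); row=[]
    for k,X in est.items():
        u,v=proj(p,X); a,b=int(u)-20,int(v)-20
        im=cv2.resize(p['color'][b:b+40,a:a+40,::-1],None,fx=6,fy=6,interpolation=cv2.INTER_CUBIC)
        im=cv2.convertScaleAbs(im,alpha=1.3)
        pts=np.array([proj(p,(X[0]+r[k]*np.cos(t),X[1]+r[k]*np.sin(t),X[2])) for t in np.linspace(0,6.28,40)])
        cv2.polylines(im,[np.int32((pts-[a,b]+.5)*6)],True,(0,0,255),1)
        row.append(im)
        # local affine px per metre for corrections
        J=np.array([np.subtract(proj(p,np.add(X,d)),(u,v)) for d in([.01,0,0],[0,.01,0])]); print(n,k,np.round((u,v),1),'px per cm x,y',J.round(2).tolist())
    out.append(np.hstack(row))
cv2.imwrite('pics/c1.png',np.vstack(out))
E
```

```text
top inv [216.6 230.5] px per cm x,y [[0.2, -4.11], [-4.1, -0.1]]
top chute [427.8 280.5] px per cm x,y [[-0.02, -4.26], [-4.22, -0.11]]
top wide [336. 263.] px per cm x,y [[0.08, -4.24], [-4.2, -0.1]]
scene inv [437.1 211.2] px per cm x,y [[-0.53, 3.93], [4.77, 1.13]]
scene chute [232.7 124.9] px per cm x,y [[-1.63, 2.89], [3.8, 0.84]]
scene wide [314.3 153.4] px per cm x,y [[-1.24, 3.25], [4.18, 0.94]]
```

View pics/c1.png

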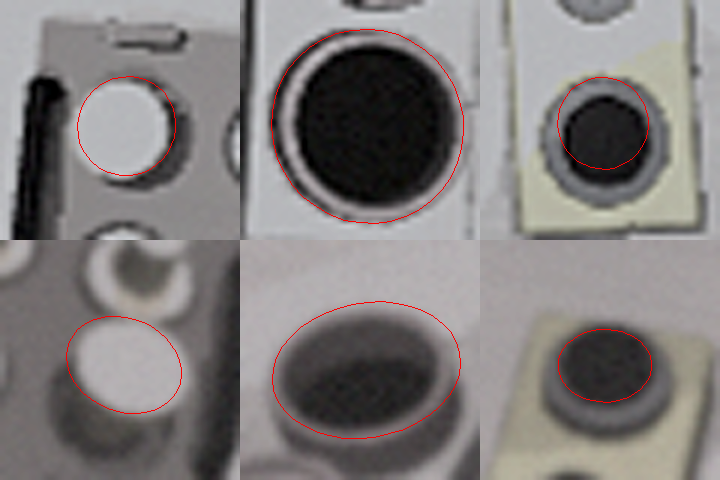

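Estimates are inverted top (0.558, 0.297), chute (0.451, −0.2155) and wide button (0.482, 0.0045). The crop shows the overlay matching the bush and chute, with the button cap about 3 px lower, so I corrected its x. I'll shut the gripper and travel high.

{"api": "send_rows", "payload": {"deltas": [[[-0.79, 0.86, 0], 0], [[-0.79, 0.86, 0], 0], [[-0.79, 0.86, 0], 0], [[-0.79, 0.86, 0], 0], [[-0.79, 0.86, 0], 0]], "gripper": 0}}

```text
clock: 1.72
tool_pos: [0.3618, -0.3996, 0.2921]
orientation: [-180.0, 0.0, -153.1]
force: [2.0, 0.5, 0.3]
opening: 0.0598
gripper_force: 0.0
```

{"api": "send_rows", "payload": {"deltas": [[[-0.614, 0.668, 0], 0], [[-0.614, 0.668, 0], 0], [[-0.614, 0.668, 0], 0], [[-0.614, 0.668, 0], 0], [[-0.614, 0.668, 0], 0]]}}

```text
clock: 2.13
tool_pos: [0.4181, -0.1988, 0.2926]
orientation: [-180.0, 0.1, -153.1]
force: [1.8, 0.0, -0.6]
opening: 0.0262
gripper_force: 0.0
```

{"api": "send_rows", "payload": {"deltas": [[[-0.438, 0.476, 0], 0], [[-0.438, 0.476, 0], 0], [[-0.438, 0.476, 0], 0], [[-0.438, 0.476, 0], 0], [[-0.438, 0.476, 0], 0]]}}

```text
clock: 2.55
tool_pos: [0.4744, 0.0021, 0.2928]
orientation: [-180.0, 0.1, -153.1]
force: [2.3, -0.7, -0.0]
opening: 0.0006
gripper_force: 0.0
```

{"api": "send_rows", "payload": {"deltas": [[[-0.262, 0.284, 0], 0], [[-0.262, 0.284, 0], 0], [[-0.262, 0.284, 0], 0], [[-0.262, 0.284, 0], 0], [[-0.262, 0.284, 0], 0]]}}

```text
clock: 2.97
tool_pos: [0.5312, 0.2026, 0.2925]
orientation: [180.0, 0.0, -153.1]
force: [1.3, 0.1, 1.0]
opening: 0.0006
gripper_force: 0.0
```

{"api": "send_rows", "payload": {"deltas": [[[-0.083, 0.09, 0], 0], [[-0.083, 0.09, 0], 0], [[-0.083, 0.09, 0], 0], [[-0.083, 0.09, 0], 0], [[-0.083, 0.09, 0], 0]]}}

```text
clock: 3.38
tool_pos: [0.5575, 0.2954, 0.2913]
orientation: [-180.0, -0.1, -153.0]
force: [-0.9, -0.0, 0.1]
opening: 0.0003
gripper_force: 0.0
```

```bash
cat > go.py <<'E'
import sys
from h import *
from scipy.spatial.transform import Rotation as Ro
o=ctrl.get_obs(); R=Ro.from_euler('xyz',o['orientation'],degrees=True)
d=np.array([float(a) for a in sys.argv[1:4]])+[0,0,.066]-o['tool_pos']
print(o['tool_pos'].round(4),'shares',(R.inv().apply(d)/.8).round(4))
E
python3 go.py .558 .297 .112
```

```text
[0.5575 0.2954 0.2913] shares [-0.0016  0.0015  0.1417]
```

Descend to 60 mm above the flange, then look.

{"api": "send_rows", "payload": {"deltas": [[[-0.001, 0.001, 0.035], 0], [[-0.001, 0.001, 0.07], 0], [[-0.001, 0.001, 0.105], 0], [[-0.001, 0.001, 0.14], 0], [[-0.001, 0.001, 0.14], 0]]}}

```text
clock: 3.8
tool_pos: [0.5554, 0.2927, 0.175]
orientation: [-179.9, -0.5, -153.2]
force: [-1.0, -1.7, -0.9]
opening: 0.0008
gripper_force: 0.0
```

```bash
cat > look.py <<'E'
import sys
from h import *
x,y,z,r=map(float,sys.argv[2:6])
ims=[]
for n in('top','scene'):
    p=ctrl.snapshot(n); o=ctrl.get_obs()
    u,v=proj(p,(x,y,z)); a,b=int(u)-33,int(v)-33
    im=cv2.convertScaleAbs(cv2.resize(p['color'][b:b+66,a:a+66,::-1],None,fx=6,fy=6,interpolation=cv2.INTER_CUBIC),alpha=1.3)
    pts=np.array([proj(p,(x+r*np.cos(t),y+r*np.sin(t),z)) for t in np.linspace(0,6.28,40)])
    cv2.polylines(im,[np.int32((pts-[a,b]+.5)*6)],True,(0,0,255),1)
    t=proj(p,o['tool_pos']-[0,0,.066]); cv2.drawMarker(im,(int((t[0]-a+.5)*6),int((t[1]-b+.5)*6)),(0,255,0),0,12)
    ims.append(im)
cv2.imwrite(sys.argv[1],np.hstack(ims)); print(o['tool_pos'].round(4))
E
python3 look.py pics/c2.png .558 .297 .052 .02; python3 go.py .558 .297 .072
```

```text
[0.558  0.2946 0.1805]
[0.558  0.2946 0.1805] shares [-0.0014  0.0027  0.0531]
```

View pics/c2.png

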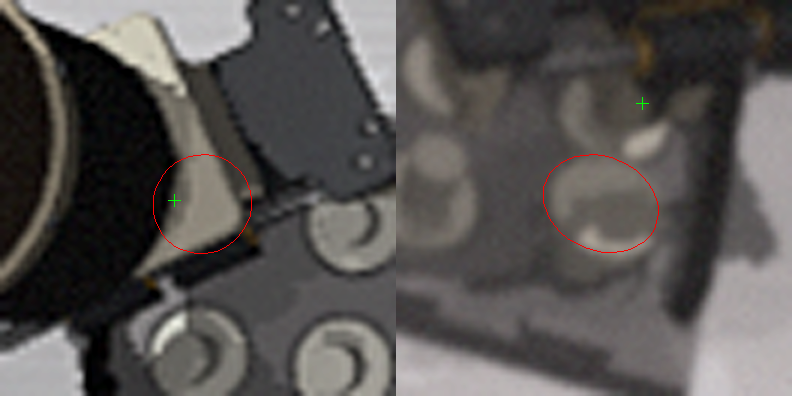

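The closed fingers hang over the flange, and the flange lies in the circle at about (600,205) of the right crop. Descend the last 42 mm and hold.

{"api": "send_rows", "payload": {"deltas": [[[-0.001, 0.002, 0.015], 0], [[-0.001, 0.002, 0.03], 0], [[-0.001, 0.002, 0.042], 0], [[-0.001, 0.002, 0.05], 0], [[-0.001, 0.002, 0.053], 0]]}}

```text
clock: 4.32
tool_pos: [0.5576, 0.2971, 0.1366]
orientation: [-180.0, -0.1, -153.1]
force: [0.3, 0.4, 0.1]
opening: 0.0004
gripper_force: 0.0
```

{"api": "send_rows", "payload": {"deltas": [[[0, 0, 0], 0], [[0, 0, 0], 0], [[0, 0, 0], 0], [[0, 0, 0], 0], [[0, 0, 0], 0]]}}

```text
clock: 4.73
tool_pos: [0.5582, 0.2976, 0.1382]
orientation: [180.0, 0.0, -153.1]
force: [0.2, 0.3, -0.6]
opening: 0.0005
gripper_force: 0.0
```

```bash
python3 look.py pics/c3.png .558 .297 .052 .02; python3 go.py .558 .297 .072
```

```text
[0.5581 0.2976 0.1381]
[0.5581 0.2976 0.1381] shares [ 0.0004 -0.0006  0.0001]
```

View pics/c3.png

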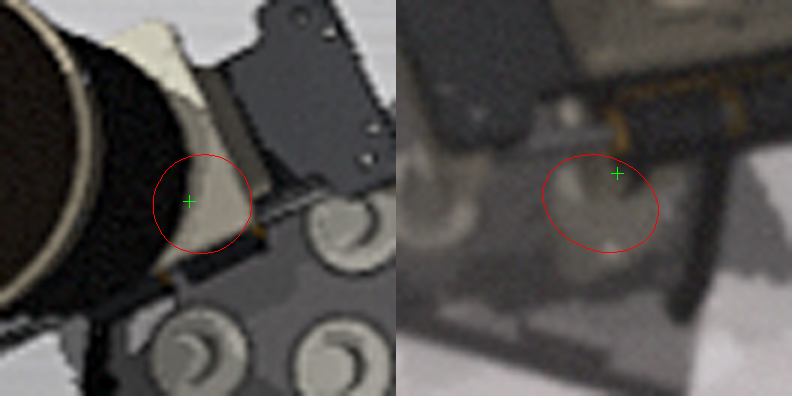

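The fingertips, near (610,180) in the right crop, sit just above the flange. Hold here for over a second, then rise.

{"api": "send_rows", "payload": {"deltas": [[[0, 0, 0], 0], [[0, 0, 0], 0], [[0, 0, 0], 0], [[0, 0, 0], 0], [[0, 0, 0], 0]]}}

```text
clock: 5.25
tool_pos: [0.558, 0.2975, 0.1377]
orientation: [-180.0, -0.0, -153.1]
force: [0.4, -0.4, 0.0]
opening: 0.0001
gripper_force: 0.0
```

{"api": "send_rows", "payload": {"deltas": [[[0, 0, 0], 0], [[0, 0, 0], 0], [[0, 0, 0], 0], [[0, 0, 0], 0], [[0, 0, 0], 0]]}}

```text
clock: 5.67
tool_pos: [0.558, 0.2975, 0.1378]
orientation: [-180.0, -0.0, -153.1]
force: [0.0, 0.1, 0.4]
opening: 0.0005
gripper_force: 0.0
```

{"api": "send_rows", "payload": {"deltas": [[[0, 0, 0], 0], [[0, 0, 0], 0], [[0, 0, 0], 0], [[0, 0, 0], 0], [[0, 0, 0], 0]]}}

```text
clock: 6.08
tool_pos: [0.558, 0.2975, 0.1378]
orientation: [180.0, -0.0, -153.1]
force: [-0.6, -0.9, 0.5]
opening: 0.0006
gripper_force: 0.0
```

{"api": "send_rows", "payload": {"deltas": [[[0, 0, -0.03], 0], [[0, 0, -0.07], 0], [[0, 0, -0.11], 0], [[0, 0, -0.15], 0], [[0, 0, -0.15], 0]]}}

```text
clock: 6.5
tool_pos: [0.5604, 0.2989, 0.2653]
orientation: [179.9, 0.6, -153.0]
force: [0.7, 1.3, 1.9]
opening: 0.0006
gripper_force: 0.0
```

```bash
python3 go.py .451 -.2155 .192
```

```text
[0.5604 0.2989 0.2653] shares [ 0.4137 -0.511   0.0042]
```

{"api": "send_rows", "payload": {"deltas": [[[0.41, -0.511, 0], 0], [[0.41, -0.511, 0], 0], [[0.41, -0.511, 0], 0], [[0.41, -0.511, 0], 0], [[0.41, -0.511, 0], 0]]}}

```text
clock: 6.92
tool_pos: [0.5145, 0.0919, 0.2577]
orientation: [180.0, 0.0, -153.0]
force: [1.1, -0.3, 0.5]
opening: 0.0005
gripper_force: 0.0
```

{"api": "send_rows", "payload": {"deltas": [[[0.247, -0.308, 0], 0], [[0.247, -0.308, 0], 0], [[0.247, -0.308, 0], 0], [[0.247, -0.308, 0], 0], [[0.247, -0.308, 0], 0]]}}

```text
clock: 7.33
tool_pos: [0.4718, -0.1121, 0.2581]
orientation: [-180.0, 0.1, -153.1]
force: [0.3, -0.4, -0.4]
opening: 0.0007
gripper_force: 0.0
```

{"api": "send_rows", "payload": {"deltas": [[[0.04, -0.05, 0], 0], [[0.07, -0.085, 0], 0], [[0.084, -0.105, 0], 0], [[0.084, -0.105, 0], 0], [[0.084, -0.105, 0], 0]]}}

```text
clock: 7.75
tool_pos: [0.4502, -0.2169, 0.2576]
orientation: [180.0, -0.0, -153.3]
force: [0.2, 0.1, 0.6]
opening: 0.0005
gripper_force: 0.0
```

```bash
python3 look.py pics/c4.png .451 -.2155 .055 .038; python3 go.py .451 -.2155 .075
```

```text
[ 0.4508 -0.2155  0.2577]
[ 0.4508 -0.2155  0.2577] shares [-0.0002 -0.0002  0.1459]
```

View pics/c4.png

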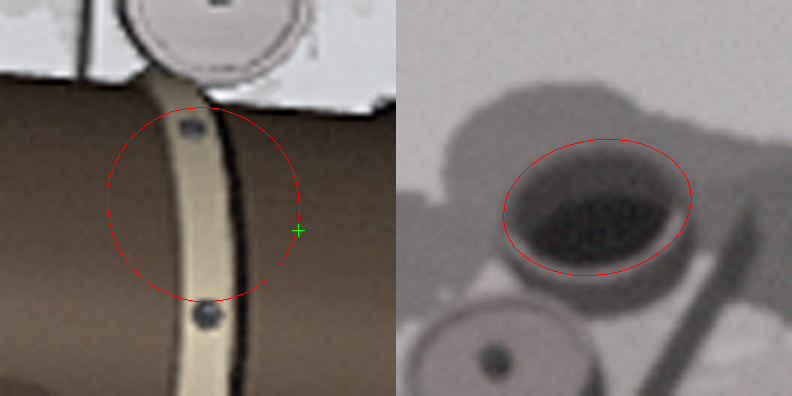

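The rim coincides with the estimate (centre about (597,207) in the right crop). Descend and hold.

{"api": "send_rows", "payload": {"deltas": [[[0, 0, 0.03], 0], [[0, 0, 0.065], 0], [[0, 0, 0.095], 0], [[0, 0, 0.12], 0], [[0, 0, 0.135], 0]]}}

```text
clock: 8.27
tool_pos: [0.4502, -0.2142, 0.1477]
orientation: [179.9, -0.1, -153.0]
force: [0.5, 0.5, 0.5]
opening: 0.0004
gripper_force: 0.0
```

{"api": "send_rows", "payload": {"deltas": [[[0, 0, 0.006], 0], [[0, 0, 0.011], 0], [[0, 0, 0.011], 0], [[0, 0, 0.011], 0], [[0, 0, 0.011], 0]]}}

```text
clock: 8.68
tool_pos: [0.4515, -0.2155, 0.1419]
orientation: [-179.9, 0.1, -153.1]
force: [0.9, -0.4, -1.0]
opening: 0.0006
gripper_force: 0.0
```

{"api": "send_rows", "payload": {"deltas": [[[0, 0, 0], 0], [[0, 0, 0], 0], [[0, 0, 0], 0], [[0, 0, 0], 0], [[0, 0, 0], 0]]}}

```text
clock: 9.1
tool_pos: [0.4508, -0.2157, 0.1411]
orientation: [-180.0, 0.0, -153.1]
force: [0.7, -1.0, -1.1]
opening: 0.0004
gripper_force: 0.0
```

{"api": "send_rows", "payload": {"deltas": [[[0, 0, 0], 0], [[0, 0, 0], 0], [[0, 0, 0], 0], [[0, 0, 0], 0], [[0, 0, 0], 0]]}}

```text
clock: 9.52
tool_pos: [0.4508, -0.2157, 0.1409]
orientation: [180.0, -0.0, -153.1]
force: [0.4, -0.1, 0.5]
opening: 0.0003
gripper_force: 0.0
```

{"api": "send_rows", "payload": {"deltas": [[[0, 0, 0], 0], [[0, 0, 0], 0], [[0, 0, 0], 0], [[0, 0, 0], 0], [[0, 0, 0], 0]]}}

```text
clock: 9.93
tool_pos: [0.4508, -0.2156, 0.141]
orientation: [-180.0, 0.0, -153.1]
force: [0.2, 0.6, -0.5]
opening: 0.0008
gripper_force: 0.0
```

{"api": "send_rows", "payload": {"deltas": [[[0, 0, 0], 0], [[0, 0, 0], 0], [[0, 0, 0], 0], [[0, 0, 0], 0], [[0, 0, 0], 0]]}}

```text
clock: 10.35
tool_pos: [0.4508, -0.2157, 0.141]
orientation: [180.0, -0.0, -153.1]
force: [-0.0, 0.1, 0.8]
opening: 0.0002
gripper_force: 0.0
```

{"api": "send_rows", "payload": {"deltas": [[[0, 0, -0.03], 0], [[0, 0, -0.06], 0], [[0, 0, -0.09], 0], [[0, 0, -0.1], 0], [[0, 0, -0.1], 0]]}}

```text
clock: 10.77
tool_pos: [0.452, -0.2159, 0.2234]
orientation: [-179.8, 0.2, -153.1]
force: [0.7, -0.3, 0.2]
opening: 0.0004
gripper_force: 0.0
```

```bash
python3 look.py pics/c5.png .482 .0045 .062 .018; python3 go.py .482 .0045 .155
```

```text
[ 0.4506 -0.2155  0.2207]
[ 0.4506 -0.2155  0.2207] shares [-1.595e-01  2.275e-01 -2.000e-04]
```

View pics/c5.png

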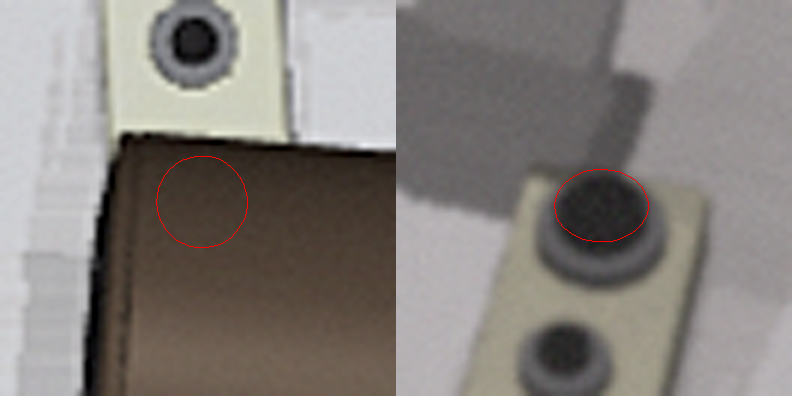

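The cap, including its visible side, fits the circle at (602,207) in the right crop. Move over it.

{"api": "send_rows", "payload": {"deltas": [[[-0.03, 0.042, 0], 0], [[-0.06, 0.085, 0], 0], [[-0.09, 0.128, 0], 0], [[-0.12, 0.171, 0], 0], [[-0.145, 0.207, 0], 0]]}}

```text
clock: 11.28
tool_pos: [0.4785, -0.0135, 0.2197]
orientation: [180.0, -0.1, -153.1]
force: [1.2, -0.5, 0.6]
opening: 0.0002
gripper_force: 0.0
```

{"api": "send_rows", "payload": {"deltas": [[[-0.01, 0.015, 0], 0], [[-0.0145, 0.0205, 0.02], 0], [[-0.0145, 0.0205, 0.05], 0], [[-0.0145, 0.0205, 0.07], 0], [[-0.0145, 0.0205, 0.08], 0]]}}

```text
clock: 11.7
tool_pos: [0.4803, 0.0041, 0.1538]
orientation: [179.9, -0.3, -153.1]
force: [-1.0, -0.1, -0.5]
opening: 0.0002
gripper_force: 0.0
```

{"api": "send_rows", "payload": {"deltas": [[[0, 0, 0], 0], [[0, 0, 0], 0], [[0, 0, 0], 0], [[0, 0, 0], 0], [[0, 0, 0], 0]]}}

```text
clock: 12.12
tool_pos: [0.4826, 0.0044, 0.1578]
orientation: [-180.0, 0.1, -153.1]
force: [0.0, 0.7, -0.2]
opening: 0.0004
gripper_force: 0.0
```

```bash
python3 look.py pics/c6.png .482 .0045 .062 .018; python3 go.py .482 .0045 .055
```

```text
[0.4824 0.0044 0.1576]
[0.4824 0.0044 0.1576] shares [0.0005 0.0004 0.0458]
```

View pics/c6.png

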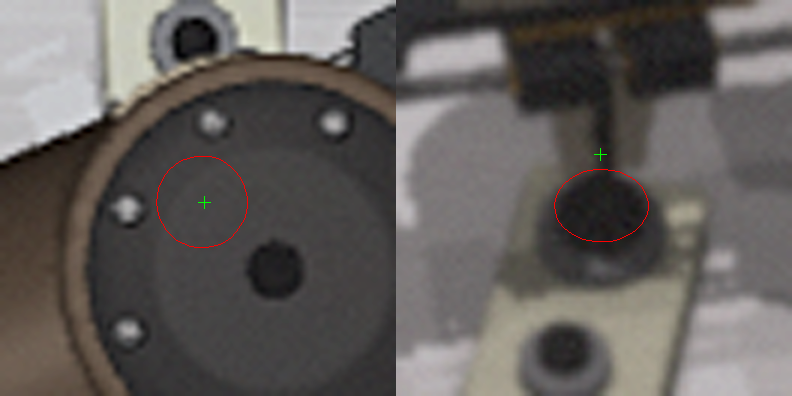

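The fingertips, near (602,165) in the right crop, are centred over the cap. Press gently, watching the force.

{"api": "send_rows", "payload": {"deltas": [[[0, 0, 0.012], 0], [[0, 0, 0.022], 0], [[0, 0, 0.03], 0], [[0, 0, 0.036], 0], [[0, 0, 0.039], 0]]}}

```text
clock: 12.63
tool_pos: [0.4816, 0.0042, 0.1246]
orientation: [180.0, -0.1, -153.1]
force: [-1.8, 0.7, 2.6]
opening: 0.0005
gripper_force: 1.6
```

{"api": "send_rows", "payload": {"deltas": [[[0, 0, 0.002], 0], [[0, 0, 0.004], 0], [[0, 0, 0.006], 0], [[0, 0, 0.006], 0], [[0, 0, 0.006], 0]]}}

```text
clock: 13.05
tool_pos: [0.4817, 0.0042, 0.1217]
orientation: [-180.0, -0.0, -153.1]
force: [-7.0, 0.5, 12.7]
opening: 0.0002
gripper_force: 6.7
```

{"api": "send_rows", "payload": {"deltas": [[[0, 0, 0.001], 0], [[0, 0, 0.001], 0], [[0, 0, 0.001], 0], [[0, 0, 0.001], 0], [[0, 0, 0.001], 0]]}}

```text
clock: 13.47
tool_pos: [0.4818, 0.0042, 0.1216]
orientation: [-180.0, -0.0, -153.1]
force: [-9.4, 0.9, 21.9]
opening: 0.0006
gripper_force: 10.6
```

{"api": "send_rows", "payload": {"deltas": [[[0, 0, -0.006], 0], [[0, 0, -0.02], 0], [[0, 0, -0.04], 0], [[0, 0, -0.07], 0], [[0, 0, -0.1], 0]]}}

```text
clock: 13.88
tool_pos: [0.4821, 0.0044, 0.2008]
orientation: [180.0, -0.0, -153.1]
force: [1.4, -0.3, 0.2]
opening: 0.0004
gripper_force: 0.0
```

{"api": "send_rows", "payload": {"deltas": [[[0, 0, -0.04], 0], [[0, 0, -0.05], 0], [[0, 0, -0.05], 0], [[0, 0, -0.05], 0], [[0, 0, -0.05], 0]]}}

```text
clock: 14.3
tool_pos: [0.4818, 0.0043, 0.2394]
orientation: [180.0, -0.0, -153.1]
force: [-0.1, 0.6, -0.5]
opening: 0.0001
gripper_force: 0.0
```

```bash
python3 - <<'E'
from h import *
p=ctrl.snapshot('scene'); cv2.imwrite('pics/end.png',p['color'][:,:,::-1])
E
```

```text
(no output)
```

View pics/end.png

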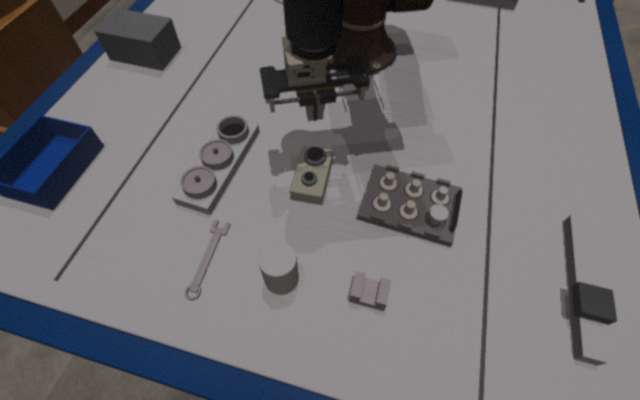

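The button at (315,155) is up again, the arm is clear above it, and nothing has moved. The press hit a hard stop at 22 N with no further travel. Handing in.

```bash
python3 -c "
from plant import ctrl
print(ctrl.close_job())"
```

```text
the job is handed in; nothing more can be done
None
```

The dry run is done and handed in at about 14.5 s on the robot clock: I held above the upside-down bush and then the open chute for over a second each, and the wide button was pressed fully down and released. I saw no contact with anything else, but the hand-in gave no verdict.

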